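# Hang up the feed pail, ease the sagging bolt off its keeper, hold the gate ajar

### The arm

A 6-joint arm with a two-finger parallel gripper is mounted at the origin on the work surface. World frame = base frame: x ahead of the robot, y to its left, z up, the work surface at z = 0. Lengths are in m, angles in rad, forces in N, time in s.
With the tool pointing down it reaches from about 0.35 to 0.8 m from the base axis. Payload 7.3 kg.
Tool frame: the origin (TCP) lies at the very end of the fingers, on their centre line; the grasp point (between the pads) lies 19 mm behind it (manip.grasp_offset is the distance from the TCP to the grasp point, in m); z points along the fingers, y is the line along which they close (so a half turn about z gives the same grasp; the last joint's range is limited). The gripper opens to 85 mm and grips with 20 to 120 N. Pads are 22 mm wide; open, the fingers measure 114 mm over their backs; the gripper's body (76 mm by 85 mm) begins 54 mm behind the grasp point. The pads swing forward as they close: fully open they stand 13 mm farther back than shut.
Start: joints at [1.022, 0.342, 1.524, -0, 1.275, -0.146], TCP at [0.206, 0.483, 0.231] pointing down, gripper open.
Joint ranges: [-2.53, 2.53], [-0.77, 2.02], [0.04, 2.7], [-1, 4.14], [0.28, 2.66], [-3.11, 3.11]. Speed limits (rad/s): [2.57, 2.57, 3.14, 3.14, 3.14, 3.14].

### API

Orientations are given as a unit quaternion [x, y, z, w].
In Python, from rig import manip gives the robot as it stands.
- The arm moves only by the tool send_rows, never from a script. Its arguments are lists of equal length, an entry for each row: "offset": the shift along the tool's x, y, z in m, a list of three; "delta_rot": the turn, a rotation vector about the tool's x, y, z in degrees, a list of three. In form: {"offset": [[dx, dy, dz], ...], "delta_rot": [[wx, wy, wz], ...]}. A call has 1 to 10 rows; each row shifts and turns the commanded pose from where the row before left it, along the tool's axes as they then stand; what a row does not reach is not made up. A row lasts 1/12 s, in which the tool goes at most 41.7 mm and 7.16 degrees, less where a joint would pass 70% of its speed; a pose out of reach is approached as far as the arm can. A call with a gripper value outside its range is refused whole. "jaw" is the opening, from 0 (shut) to 1 (fully open), set as the call begins (left out, the last holds). The fingers move at their own pace and stop on an object; the grip force is fixed at half the most. Time passes only in rows, so rows that do not move let the fingers close. It gives the time, the measured TCP pose, the force, the opening and the grip force at its end, in the units of the state.
- manip.state(): the state, without advancing time (a new reading comes with each control period).
- manip.grab_frame(name): name is "scene" or "top" or "wrist"; returns the picture (384x512x3 uint8, blue, green, red); there is no depth.
- manip.camera_model(name): a dict with "vertical_fov" (degrees; the focal length in pixels is half the picture's height over the tangent of half this angle, whatever the lens; pixels are square), "cx", "cy" (the principal point, pixels), "rvec" (rotation vector, rad) and "tvec" (3), from world to camera coordinates, as OpenCV has them. Camera axes: x right, y down, z forward; pixel columns grow to the right and rows downward; lengths in m; the calibration is good to about 2 mm. A picture is of the moment at which its call begins: read the wrist's pose just before it. camera_model takes no time and is no camera call; for the wrist camera it gives the pose at the moment of the call.
- manip.sign_off(): hands the job in; it is judged then, once.
Trained networks look in the newest picture that a camera, given by its name, has taken for a name from the list of things; names that differ only in an ending like _2 or _b are one class to them, and where a whole thing is asked for, a point or a joint stands for the part that bears it (a point fixed in the world has none). Each returns a list of dicts, best first, with "confidence" (0 to 1); they miss things now and then, are a little off and sometimes report something else, mostly with a low value. They report only what shows in the picture. A call takes as long as a camera call. They do not tell look-alikes from the thing itself.
- manip.cut_out(camera, target): "mask" (384x512 bool, what is visible of it).
- manip.tip_of(camera, target): "location" ([x, y, z] in m, in world coordinates, good to about 4 mm: a listed point, or the origin of a listed thing).
The state is a dict: "clock": time; "qpos": joint angles; "qd": joint speeds; "joint_efforts": joint torques, N m; "tool_pos": TCP position; "ee_rot": TCP orientation; "force": force on the tool from outside, world axes, zero at the start; "torque": the same for the moment, N m; "grip_width": finger opening in m; "finger_force": force on a finger pad.
Only numpy, scipy, OpenCV 4.12 (cv2) and the standard library are available. Lean on these libraries where they do the work, as an engineer would, in place of code of your own. Each camera call takes 0.05 s, during which the arm holds its last target. There are 200 camera calls.

### The job

The feed pail has been left standing in the swing of the chick pen's gate: hang it by its handle on the green hook on the pen's corner post and let go of it. Then take the red bolt knob and, while the gate is still shut, lift the sagging bolt as you draw it so that its bent-down nose passes over the keeper's bent-up lip and comes right out of the keeper, without wrenching it against the keeper. Keep hold of the knob, pull the spring-loaded gate about 10 cm ajar and finish holding it there, still, by the knob; do not disturb the other things on the bench.

Things in the scene. Friction and masses are not known exactly. Their poses are not given: they have to be found in the camera images.
- pen: Fixed open timber and wire chick pen, 448 wide, 240 deep, 235 mm high in front, 135 at the back. Origin on the bench, in the plane of the front face, below the gate's middle; x into the pen (away from the robot at yaw 0), y left along the front, z up. In mm: front face x = 0; gate y = -132 (hinge) to +118 (stile), z = 22 to 235; latch post y = 122 to 162, top 240; hook post y = -286 to -254.
- keeper: Bent steel keeper strap on the front of the latch post; its frame is the pen's. It stands 28 mm proud of the front face, y = 126 to 152, z = 168 to 237 mm. Its lower lip on the gate side (y = 126 to 130 mm) is bent up to z = 187 mm: the bolt's bent-down nose hangs behind it, 7 mm below its top, and catches if pulled without lifting.
- hook: Green steel hook on the corner post, of 8 mm round bar, fixed to the pen. It reaches 92 mm straight out from the front face (pen -x) and turns up at the end: the tip's top is at height 248 mm, 92 mm out. A handle goes on over the tip, from in front of it (pen -x), with the hoop square to the hook. Frame: pen axes, origin at the post's foot in the plane of the front face.
- hook_seat (a point): Lowest point of the hook, where a handle comes to rest: top of the bar, 70 mm out from the front face, height 225 mm.
- pail: Loose metal feed pail, 0.18 to 0.29 kg, rim 110 mm across, 90 mm high, tapering to 80 mm at the foot, with a stiff fixed hoop handle of 9 mm round bar that stands up over it. Origin at the centre of the underside, z up; the hoop lies in the pail's y-z plane.
- pail_handle (a point): Middle of the hoop's straight level top bar (bar centre 146 mm above the underside). The bar runs along the pail's y axis, straight for 42 mm either side of this point, then curves down to the rim at y = +-54 mm; it takes both the fingers and the hook when gripped some 25 mm off the middle.
- knob: Red knob of the bolt: a stem 14 mm across that sticks straight out from the gate (to pen -x), with a head 22 mm across at its end, 52 to 60 mm out from the gate face. Axis at height 197 mm while the bolt sags, 38 mm below the gate's top edge. Origin on the axis of the bolt rod, 14 mm in front of the gate face.
- knob_grip (a point): Grip point: on the axis of the knob's stem, 38 mm in front of the gate face, free above and below. In the pen frame at about x = -38, y = 60, z = 197 mm with the gate shut and the bolt home.
- gate_hinge (a point): Point on the gate's vertical hinge line: pen x = 0, y = -132 mm, at height 203 mm.
- gate (a joint): Gate angle, rad: 0 shut, grows as the stile swings out towards the robot, stop at 1.4. Leaf 250 mm wide, so 0.4 rad is a 10 cm gap. Spring hinges pull it shut (0.4 N m at 0, 0.56 N m at 0.4 rad, some 4 N at the knob). Until the bolt is out of the keeper it moves only about 0.02 rad.
- barrel (a joint): Tilt of barrel and bolt, rad. They hang from one screw at pen y = -90, z = 203 mm; 0 = sagging (nose 0.04 below level), grows when lifted, stop at 0.12, falls back when let go. The knob is 150 mm from the screw with the bolt home, 108 mm when drawn: raising it 5.5 to 11 mm (some 3 to 4 N) lifts the nose clear of the lip and stays short of the stop.
- bolt (a joint): How far the bolt is drawn, m: 0 home in the keeper, grows as the knob is pulled towards the hinge (pen -y), stop at 0.042; its nose is out of the keeper from 0.032. Slides with about 2 N of drag and stays where it is left.
- pencil_jar: Bystander: glass jar 66 mm across with pencils, 75 mm high, pencils to 165 mm. Origin under its centre.
- glass_jar: Bystander: closed empty glass jar 62 mm across, 85 mm high. Origin under its centre.
- screwdriver: Bystander: screwdriver with a green handle, lying, 190 mm long.
- marker: Bystander: black marker pen, lying, 135 mm long.
- hammer: Bystander: hammer, lying, 270 mm long.
- tape_roll: Bystander: yellow roll of tape, lying, 90 mm across, 24 mm high.
- tin_lid: Bystander: round steel tin lid, lying, 60 mm across, 9 mm high.
There are look-alikes about, which are no part of the job. Of the things that look like the pail, take the one that is farthest to the robot's right at the start.

How it is judged:
On the way, in this order (a step that is already met when the one before it is completed fails the run):
1. the pail hangs by its handle on the hook, let go (contact force between pail and hook above 1 N and contact force between pail and the fingers below 0.05 N and height (world z) of pail above 0.05 m and angle between pail's own z axis and vertical below 0.5 rad), for 0.3 s.
2. the bolt is drawn right out of the keeper by its knob, with the gate still shut (value of joint bolt above 0.032 m and value of joint gate below 0.08 rad and contact force between knob and the fingers above 0.5 N), for 0.1 s.
At the end, for the whole second after the job is handed in: The gate stands still at 0.24 to 0.6 rad (6 to 14 cm ajar), held by fingers that press on the red knob with more than 1 N; the pail hangs on the hook (more than 1 N on it), more than 50 mm off the bench, tilted less than 0.5 rad and not touched by the fingers (all of step 1 and value of joint gate between 0.24 and 0.6 rad and velocity of joint gate between -0.05 and 0.05 rad/s and contact force between knob and the fingers above 1 N); the arm keeps its last pose, push and grip.
It fails at once if the bolt is wrenched against the keeper (more than 30 N) (contact force between keeper and anything else above 30 N).
It fails at once if another thing on the bench is shifted by more than 40 mm (distance of any of pencil_jar, glass_jar, screwdriver, marker, hammer, tape_roll, tin_lid from where it was at the start of the episode above 0.04 m).
It also fails if it takes over 58 s, if anything falls off the work surface, if the arm or the gripper's body presses on something with over 40 N, if the wrist force passes 120 N, or if a joint passes its speed limit or range.

## Working session

There is one attempt and no reset: what is moved stays moved. The work goes in short steps, Python scripts to look and compute and a tool call to move; the robot and the scene stay as the last step left them, time stands still between calls to the robot, and variables do not carry over. Pictures are saved under pics/ and viewed, at most 10 in all, crops included, and the job is handed in when it is done.

Besides the shell and the picture viewer there is one more tool, called by a JSON object that holds its "op" and its "data". send_rows: Moves the arm, as the interface text tells. Its arguments: {"type":"object","properties":{"offset":{"type":"array"},"delta_rot":{"type":"array"},"jaw":{"type":"number"}},"required":["offset","delta_rot"]}

```bash
ls; mkdir -p pics
python3 - <<'E'
from rig import manip
import cv2,numpy as np
a=manip.grab_frame("scene");b=manip.grab_frame("top")
cv2.imwrite("pics/a.png",a);cv2.imwrite("pics/b.png",b)
for c in("scene","top"):
  for t in("pail","pail_handle","hook_seat","hook","knob_grip","gate_hinge","pen","pencil_jar","glass_jar"):
    print(c,t,[(np.round(d["location"],3).tolist(),round(d["confidence"],2)) for d in manip.tip_of(c,t)])
print(manip.state())
E
```

```text
pics
scene pail [([0.266, 0.252, -0.0], 0.69), ([0.782, 0.328, -0.003], 0.69), ([0.502, 0.131, 0.001], 0.67)]
scene pail_handle [([0.501, 0.129, 0.145], 0.98), ([0.784, 0.329, 0.145], 0.79), ([0.264, 0.249, 0.147], 0.63)]
scene hook_seat [([0.58, -0.246, 0.225], 0.44)]
scene hook [([0.378, -0.351, -0.002], 0.23)]
scene knob_grip [([0.632, 0.077, 0.198], 0.52)]
scene gate_hinge [([0.503, 0.131, 0.002], 0.59), ([0.658, -0.113, 0.204], 0.57), ([0.376, -0.348, -0.001], 0.48)]
scene pen [([0.661, 0.019, 0.001], 0.97), ([0.66, -0.113, 0.205], 0.55), ([0.521, 0.318, 0.0], 0.41)]
scene pencil_jar [([0.639, 0.407, 0.004], 0.68)]
scene glass_jar []
top pail [([0.505, 0.126, 0.004], 0.98), ([0.267, 0.248, -0.001], 0.75)]
top pail_handle [([0.504, 0.125, 0.148], 0.92), ([0.263, 0.249, 0.144], 0.82), ([0.79, 0.324, 0.142], 0.82), ([0.65, 0.075, 0.194], 0.49)]
top hook_seat [([0.639, 0.412, 0.001], 0.35)]
top hook []
top knob_grip [([0.627, 0.077, 0.193], 0.63)]
top gate_hinge [([0.657, -0.114, 0.204], 0.84), ([0.502, 0.129, 0.148], 0.31)]
top pen [([0.662, 0.02, -0.001], 0.72), ([0.379, -0.351, 0
[... 184 characters left out ...]
-0.0], 0.47)]
{'clock': 1.0, 'qpos': array([ 1.02202034e+00,  3.41962097e-01,  1.52410409e+00,  1.71690311e-05,
        1.27541025e+00, -1.45988919e-01]), 'qd': array([-0.00068191,  0.000442  , -0.00124128,  0.00022863, -0.00035407,
       -0.00013035]), 'joint_efforts': array([ 2.47310072e-04, -4.33560634e+01, -2.46276194e+01,  1.49781908e-04,
        1.80534435e-04, -5.34700263e-06]), 'tool_pos': array([0.20576824, 0.48301036, 0.23133977]), 'ee_rot': array([2.00037340e-01, 9.79788273e-01, 5.74359947e-05, 1.20609553e-05]), 'force': array([-0.50214624, -0.37764231,  0.2080373 ]), 'torque': array([-0.02905652,  0.0249811 , -0.00130946]), 'finger_force': 0.0, 'grip_width': 0.08546954380438669}
```

View pics/a.png

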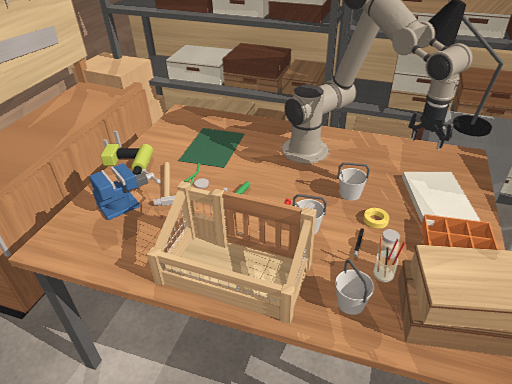

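View pics/b.png

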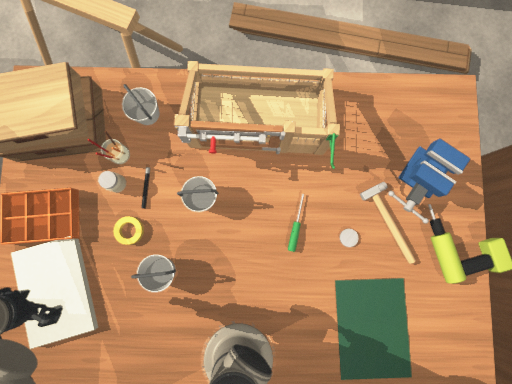

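The pail-like things in the top picture are at (199,194), (155,273) and (140,105). The one farthest to the robot's right is (199,194), at world (0.50,0.13), in front of the gate. The hook is at (333,150) and the red knob at (212,145). One close crop will confirm the choice.

```bash
cat > h.py <<'E'
from rig import manip
import cv2,numpy as np
from scipy.spatial.transform import Rotation as R
def cam(c):
    m=manip.camera_model(c);f=192/np.tan(np.radians(m["vertical_fov"])/2)
    return R.from_rotvec(np.ravel(m["rvec"])).as_matrix(),np.ravel(m["tvec"]),f,m["cx"],m["cy"]
def px2w(c,u,v,z):
    r,t,f,cx,cy=cam(c);o=-r.T@t;d=r.T@np.array([(u-cx)/f,(v-cy)/f,1]);return o+d*(z-o[2])/d[2]
def w2px(c,p):
    r,t,f,cx,cy=cam(c);q=r@np.asarray(p)+t;return np.array([f*q[0]/q[2]+cx,f*q[1]/q[2]+cy])
def st():
    s=manip.state();return s
E
python3 - <<'E'
from h import *
b=cv2.imread("pics/b.png")
print(w2px("top",[.503,.127,.146]),w2px("top",[.503,.169,.146]),w2px("top",[.503,.085,.146]))
cv2.imwrite("pics/c.png",cv2.resize(b[120:220,160:260],None,fx=6,fy=6,interpolation=cv2.INTER_CUBIC))
E
```

```text
[195.77553158 191.33878213] [181.21436035 191.06334368] [210.33099286 191.61411257]
```

View pics/c.png

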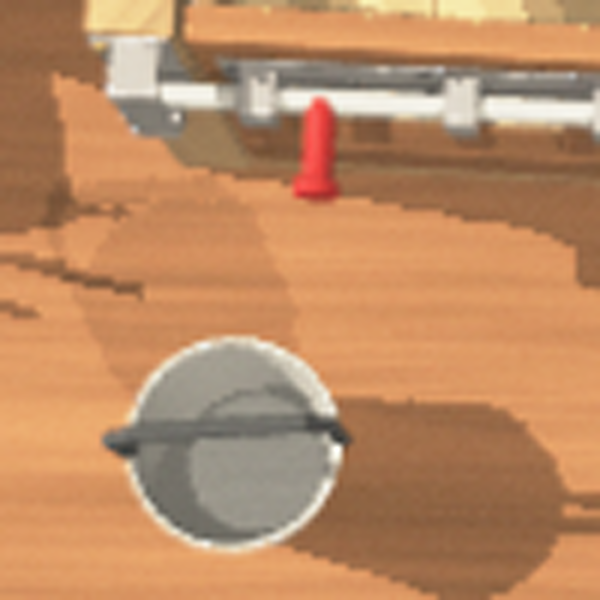

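The crop shows the metal pail at crop (235,440), with its dark level hoop running from (140,435) to (315,423). So its yaw is about +5°. The red knob is behind it at (318,150). I'll grip the left half of the bar.

{"op": "send_rows", "data": {"offset": [[0,0,0],[0,0,0],[0,0,0],[0,0,0],[0,0,0],[0,0,0],[0,0,0],[0,0,0],[0,0,0]], "delta_rot": [[0,0,6.9],[0,0,6.9],[0,0,6.9],[0,0,6.9],[0,0,6.9],[0,0,6.9],[0,0,6.9],[0,0,6.9],[0,0,6.9]], "jaw": 0.6}}

```text
clock: 1.75
tool_pos: [0.2058, 0.483, 0.2313]
ee_rot: [0.679, 0.734, 0.0, -0.0]
force: [0.1, 0.5, 0.2]
grip_width: 0.0512
finger_force: 0.0
```

```bash
cat >> h.py <<'E'
def go(p,yaw_y=None):
    "tool-frame shift to world p from the measured pose, and the yaw (deg) of tool y"
    s=manip.state();q=R.from_quat(s["ee_rot"]);m=q.as_matrix()
    print("t",round(s["clock"],2),"pos",np.round(s["tool_pos"],4),"tool y",np.round(m[:,1],3),"z",np.round(m[:,2],3),"F",np.round(s["force"],1),"w",round(s["grip_width"],4),"ff",round(float(s["finger_force"]),1))
    print("yaw_y",round(np.degrees(np.arctan2(m[1,1],m[0,1])),2))
    if p is not None: print("shift mm",np.round(1000*m.T@(np.array(p)-s["tool_pos"]),1))
E
python3 -c "
from h import *
go([.501,.1525,.20])"
```

```text
t 1.75 pos [0.2058 0.483  0.2313] tool y [ 0.997  0.078 -0.   ] z [-0.  0. -1.] F [0.1 0.5 0.2] w 0.0512 ff 0.0
yaw_y 4.48
shift mm [-352.5  268.5   31.3]
```

{"op": "send_rows", "data": {"offset": [[-25,19.2,0],[-0.025,0.0192,0]], "delta_rot": [[0,0,0]]}}

```text
invalid input
```

That call was malformed (wrong units, unequal lists) and was refused, so nothing moved. I'm sending it again in metres.

{"op": "send_rows", "data": {"offset": [[-0.025,0.019,0],[-0.025,0.019,0],[-0.025,0.019,0],[-0.025,0.019,0],[-0.025,0.019,0],[-0.025,0.019,0],[-0.025,0.019,0],[-0.025,0.019,0],[-0.025,0.019,0],[-0.025,0.019,0]], "delta_rot": [[0,0,0],[0,0,0],[0,0,0],[0,0,0],[0,0,0],[0,0,0],[0,0,0],[0,0,0],[0,0,0],[0,0,0]]}}

```text
clock: 2.58
tool_pos: [0.417, 0.2486, 0.2315]
ee_rot: [0.677, 0.736, 0.0, 0.0]
force: [0.6, 0.5, -0.0]
grip_width: 0.0511
finger_force: 0.0
```

{"op": "send_rows", "data": {"offset": [[-0.025,0.019,0],[-0.025,0.019,0],[-0.025,0.019,0],[-0.0275,0.0215,0],[0,0,0.016],[0,0,0.015],[0,0,0]], "delta_rot": [[0,0,0],[0,0,0],[0,0,0],[0,0,0],[0,0,0],[0,0,0],[0,0,0]]}}

```text
clock: 3.17
tool_pos: [0.5018, 0.1534, 0.1976]
ee_rot: [0.677, 0.736, -0.002, -0.002]
force: [0.1, -0.3, -0.4]
grip_width: 0.051
finger_force: 0.0
```

```bash
python3 -c "
from h import *
go([.501,.1525,.127])
w=manip.grab_frame('wrist');cv2.imwrite('pics/d.png',w)
print(manip.tip_of('wrist','pail_handle'),w2px('wrist',[.501,.1525,.146]),w2px('wrist',[.5035,.1275,.146]))"
```

```text
t 3.17 pos [0.5018 0.1534 0.1976] tool y [ 0.997  0.083 -0.005] z [-0.005 -0.001 -1.   ] F [ 0.1 -0.3 -0.4] w 0.051 ff 0.0
yaw_y 4.74
shift mm [-0.8 -0.5 70.6]
[{'location': [0.504, 0.1315, 0.1472], 'confidence': 0.84}] [252.76586808 210.85798916] [253.38581788 240.70954287]
```

View pics/d.png

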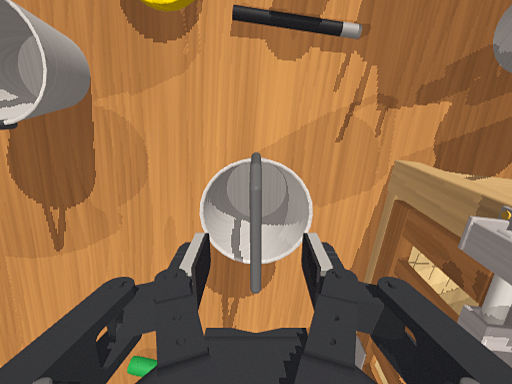

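The wrist view shows the bar running down the picture at u≈255, from v≈155 to 290. It is centred between the fingers and lines up with them. I'll go down and grip.

{"op": "send_rows", "data": {"offset": [[0,0,0.024],[0,0,0.024],[0,0,0.0215],[0,0,0],[0,0,0]], "delta_rot": [[0,0,0],[0,0,0],[0,0,0],[0,0,0],[0,0,0]]}}

```text
clock: 3.68
tool_pos: [0.5029, 0.1547, 0.1314]
ee_rot: [0.676, 0.737, -0.0, -0.0]
force: [-0.4, -0.3, -1.2]
grip_width: 0.0515
finger_force: 0.0
```

{"op": "send_rows", "data": {"offset": [[0,0,0],[0,0,0],[0,0,0],[0,0,0],[0,0,0],[0,0,0],[0,0,0]], "delta_rot": [[0,0,0],[0,0,0],[0,0,0],[0,0,0],[0,0,0],[0,0,0],[0,0,0]], "jaw": 0}}

```text
clock: 4.27
tool_pos: [0.5035, 0.1546, 0.1322]
ee_rot: [0.677, 0.736, 0.001, 0.001]
force: [-1.6, 1.3, 6.8]
grip_width: 0.0065
finger_force: 58.7
```

{"op": "send_rows", "data": {"offset": [[0,0,-0.01],[0,0,-0.02],[0,0,-0.025],[0,0,-0.025],[0,0,-0.025],[0,0,-0.02],[0,0,-0.015],[0,0,0],[0,0,0]], "delta_rot": [[0,0,0],[0,0,0],[0,0,0],[0,0,0],[0,0,0],[0,0,0],[0,0,0],[0,0,0],[0,0,0]]}}

```text
clock: 5.02
tool_pos: [0.503, 0.1543, 0.2713]
ee_rot: [0.677, 0.736, 0.001, 0.0]
force: [0.0, 0.3, -2.5]
grip_width: 0.0069
finger_force: 58.9
```

```bash
python3 -c "
from h import *
go([.51,-.224,.25])
for t in ('pail_handle','pail'): print(t,manip.grab_frame('scene').shape,manip.tip_of('scene',t)[:3],manip.grab_frame('top').shape,manip.tip_of('top',t)[:3])
manip.grab_frame('top');
for t in('hook','hook_seat','keeper','knob_grip'):print(t,manip.tip_of('top',t),manip.tip_of('scene',t))
"
```

```text
t 5.02 pos [0.503  0.1543 0.2713] tool y [0.996 0.084 0.002] z [ 0.001  0.    -1.   ] F [ 0.   0.3 -2.5] w 0.0069 ff 58.9
yaw_y 4.82
shift mm [-377.5  -24.9   21.3]
pail_handle (384, 512, 3) [{'location': [0.5043, 0.1285, 0.2855], 'confidence': 0.87}, {'location': [0.2627, 0.2501, 0.1474], 'confidence': 0.7}] (384, 512, 3) [{'location': [0.504, 0.1231, 0.2886], 'confidence': 0.73}, {'location': [0.7889, 0.3262, 0.141], 'confidence': 0.63}]
pail (384, 512, 3) [{'location': [0.7794, 0.3272, -0.0006], 'confidence': 0.91}, {'location': [0.4974, 0.129, 0.1406], 'confidence': 0.83}, {'location': [0.2631, 0.2515, -0.001], 'confidence': 0.77}] (384, 512, 3) [{'location': [0.5013, 0.1227, 0.1407], 'confidence': 0.87}, {'location': [0.7837, 0.3274, 0.0016], 'confidence': 0.68}]
hook [] []
hook_seat [{'location': [0.5842, -0.2458, 0.223], 'confidence': 0.56}] [{'location': [0.5792, -0.2493, 0.2268], 'confidence': 0.45}]
keeper [{'location': [0.379, -0.3493, 0.0024], 'confidence': 0.21}] [{'location': [0.499, 0.1303, 0.1385], 'confidence': 0.35}]
knob_grip [{'location': [0.6274, 0.0805, 0.1933], 'confidence': 0.65}, {'location': [0.3744, -0.3489, -0.0012], 'confidence': 0.3}] [{'location': [0.6319, 0.0795, 0.1979], 'confidence': 0.35}]
```

{"op": "send_rows", "data": {"offset": [[0,0,0],[-0.01,0,0.004],[-0.02,0,0.004],[-0.03,-0.002,0.004],[-0.03,-0.002,0.004],[-0.03,-0.002,0.004],[-0.03,-0.002,0.004],[-0.03,0,0],[-0.03,0,0],[-0.03,0,0]], "delta_rot": [[0,0,6.3],[0,0,0],[0,0,0],[0,0,0],[0,0,0],[0,0,0],[0,0,0],[0,0,0],[0,0,0],[0,0,0]]}}

```text
clock: 6.7
tool_pos: [0.4881, -0.0874, 0.2466]
ee_rot: [0.715, 0.699, -0.0, -0.0]
force: [1.0, -0.3, -3.0]
grip_width: 0.0067
finger_force: 58.9
```

{"op": "send_rows", "data": {"offset": [[-0.03,0,0],[-0.03,0,0],[-0.03,0,0],[-0.025,0,0],[-0.015,0,0],[-0.006,0,0],[0,0,0],[0,0,0],[0,0,0]], "delta_rot": [[0,0,0],[0,0,0],[0,0,0],[0,0,0],[0,0,0],[0,0,0],[0,0,0],[0,0,0],[0,0,0]]}}

```text
clock: 7.45
tool_pos: [0.4853, -0.22, 0.2468]
ee_rot: [0.716, 0.699, 0.0, -0.0]
force: [0.3, -0.1, -1.8]
grip_width: 0.0067
finger_force: 58.9
```

```bash
python3 -c "
from h import *
go([.583,-.221,.247])
for c in('scene','top','wrist'):
  w=manip.grab_frame(c);cv2.imwrite('pics/e_%s.png'%c,w)
  for t in ('pail_handle','hook_seat'): print(c,t,[(np.round(d['location'],4).tolist(),round(d['confidence'],2)) for d in manip.tip_of(c,t)][:4])
a=cv2.imread('pics/e_wrist.png');b=cv2.imread('pics/e_scene.png')[140:260,130:290]
cv2.imwrite('pics/e.png',np.hstack([cv2.resize(a,(400,300)),cv2.resize(b,(400,300))]))
"
```

```text
t 7.45 pos [ 0.4853 -0.22    0.2468] tool y [ 1.    -0.024 -0.   ] z [-0.     0.001 -1.   ] F [ 0.3 -0.1 -1.8] w 0.0067 ff 58.9
yaw_y -1.38
shift mm [ 1.4 97.7 -0.2]
scene pail_handle [([0.4821, -0.2443, 0.2591], 0.94), ([0.7845, 0.327, 0.147], 0.94), ([0.2626, 0.2499, 0.1447], 0.92)]
scene hook_seat [([0.5799, -0.2497, 0.226], 0.41)]
top pail_handle [([0.7893, 0.3271, 0.145], 0.94), ([0.2634, 0.2478, 0.1434], 0.85), ([0.4837, -0.2483, 0.266], 0.63)]
top hook_seat []
wrist pail_handle [([0.4857, -0.2434, 0.2594], 0.92)]
wrist hook_seat [([0.5812, -0.2468, 0.2252], 0.83)]
```

View pics/e.png

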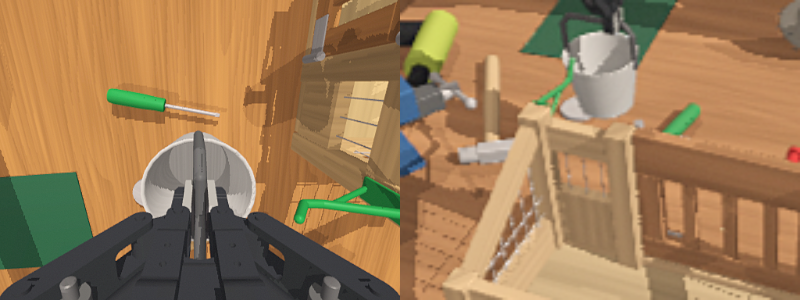

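Left half of the picture (wrist): the bar is at u≈198 and the green hook tip at (300,210), on the open side of the bar next to the fingers. Right half (scene): the pail hangs level in front of the hook. Next I push it in over the tip and lower it.

{"op": "send_rows", "data": {"offset": [[0,0.008,0],[0,0.015,0],[0,0.018,0],[0,0.018,0],[0,0.018,0],[0,0.013,0],[0,0.006,0],[0,0,0],[0,0,0]], "delta_rot": [[0,0,0],[0,0,0],[0,0,0],[0,0,0],[0,0,0],[0,0,0],[0,0,0],[0,0,0],[0,0,0]]}}

```text
clock: 8.65
tool_pos: [0.5811, -0.2237, 0.2461]
ee_rot: [0.716, 0.698, -0.0, -0.001]
force: [0.1, -1.2, -3.9]
grip_width: 0.0064
finger_force: 58.8
```

{"op": "send_rows", "data": {"offset": [[0,0,0.008],[0,0,0.008],[0,0,0.006],[0,0,0.003],[0,0,0.002],[0,0,0],[0,0,0]], "delta_rot": [[0,0,0],[0,0,0],[0,0,0],[0,0,0],[0,0,0],[0,0,0],[0,0,0]]}}

```text
clock: 9.23
tool_pos: [0.5813, -0.2239, 0.2199]
ee_rot: [0.716, 0.698, 0.0, 0.0]
force: [-0.6, 0.0, -1.5]
grip_width: 0.0065
finger_force: 58.9
```

{"op": "send_rows", "data": {"offset": [[0,0,0.002],[0,0,0.001],[0,0,0]], "delta_rot": [[0,0,0],[0,0,0],[0,0,0]]}}

```text
clock: 9.48
tool_pos: [0.5812, -0.2238, 0.2167]
ee_rot: [0.716, 0.698, 0.0, -0.0]
force: [-0.2, -0.6, -2.0]
grip_width: 0.0067
finger_force: 58.9
```

```bash
python3 -c "
from h import *
go(None)
for c in('scene','top','wrist'):
  w=manip.grab_frame(c);cv2.imwrite('pics/f_%s.png'%c,w)
  for t in ('pail_handle','hook_seat'): print(c,t,[(np.round(d['location'],4).tolist(),round(d['confidence'],2)) for d in manip.tip_of(c,t)][:4])
a=cv2.imread('pics/f_wrist.png');b=cv2.imread('pics/f_scene.png')[140:260,130:290]
cv2.imwrite('pics/f.png',np.hstack([cv2.resize(a,(400,300)),cv2.resize(b,(400,300))]))
"
```

```text
t 9.48 pos [ 0.5812 -0.2238  0.2167] tool y [ 1.    -0.026 -0.   ] z [-0.  0. -1.] F [-0.2 -0.6 -2. ] w 0.0067 ff 58.9
yaw_y -1.47
scene pail_handle [([0.2626, 0.2482, 0.1441], 0.96), ([0.7822, 0.3284, 0.1498], 0.93), ([0.5775, -0.2473, 0.2294], 0.56), ([0.639, 0.4046, 0.0005], 0.54)]
scene hook_seat [([0.5834, -0.2466, 0.2263], 0.61), ([0.6612, -0.116, 0.2051], 0.49)]
top pail_handle [([0.5815, -0.2514, 0.2346], 0.79), ([0.2617, 0.2464, 0.1423], 0.63), ([0.7928, 0.3275, 0.1418], 0.61), ([0.3946, 0.3598, 0.0009], 0.47)]
top hook_seat []
wrist pail_handle [([0.581, -0.2478, 0.2285], 0.62)]
wrist hook_seat []
```

View pics/f.png

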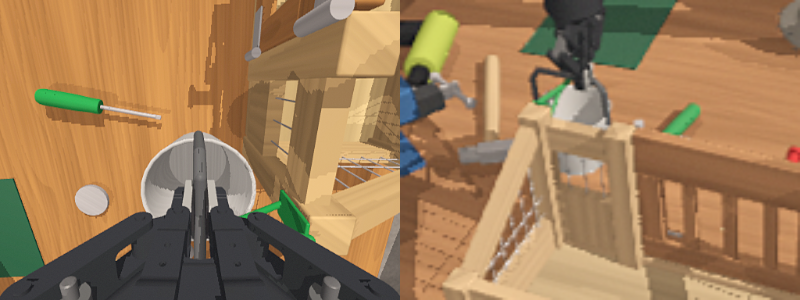

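The bar is over the hook (hook at (270,215) in the wrist half), but the fingers still carry the weight. I'll lower it a little more.

{"op": "send_rows", "data": {"offset": [[0,0,0.001],[0,0,0.001],[0,0,0]], "delta_rot": [[0,0,0],[0,0,0],[0,0,0]]}}

```text
clock: 10.18
tool_pos: [0.5814, -0.2238, 0.2152]
ee_rot: [0.716, 0.698, 0.0, 0.0]
force: [-0.8, 0.5, 1.8]
grip_width: 0.0063
finger_force: 59.3
```

{"op": "send_rows", "data": {"offset": [[0,0,0.001],[0,0,0.001],[0,0,0]], "delta_rot": [[0,0,0],[0,0,0],[0,0,0]]}}

```text
clock: 10.43
tool_pos: [0.5815, -0.2238, 0.2144]
ee_rot: [0.716, 0.698, 0.0, 0.001]
force: [-2.7, 2.7, 8.2]
grip_width: 0.0071
finger_force: 60.0
```

{"op": "send_rows", "data": {"offset": [[0,0,-0.001],[0,0,0]], "delta_rot": [[0,0,0],[0,0,0]]}}

```text
clock: 10.6
tool_pos: [0.5815, -0.2239, 0.2148]
ee_rot: [0.716, 0.698, 0.0, 0.001]
force: [-0.6, 0.9, 5.4]
grip_width: 0.007
finger_force: 59.6
```

{"op": "send_rows", "data": {"offset": [[0,0,0],[0,0,0],[0,0,0],[0,0,0],[0,0,0],[0,0,0]], "delta_rot": [[0,0,0],[0,0,0],[0,0,0],[0,0,0],[0,0,0],[0,0,0]], "jaw": 0.55}}

```text
clock: 11.1
tool_pos: [0.5812, -0.2238, 0.2135]
ee_rot: [0.716, 0.698, -0.0, -0.0]
force: [0.2, -0.5, 0.5]
grip_width: 0.0471
finger_force: 0.0
```

{"op": "send_rows", "data": {"offset": [[0,0,-0.01],[0,0,-0.02],[0,0,-0.025],[0,0,-0.025],[0,0,-0.02],[0,0,0],[0,0,0]], "delta_rot": [[0,0,0],[0,0,0],[0,0,0],[0,0,0],[0,0,0],[0,0,0],[0,0,0]]}}

```text
clock: 11.68
tool_pos: [0.5816, -0.224, 0.3157]
ee_rot: [0.716, 0.698, 0.001, 0.002]
force: [0.4, -0.2, -0.1]
grip_width: 0.0467
finger_force: 0.0
```

```bash
python3 -c "
from h import *
go([.585,-.02,.30])
for c in('scene','top','wrist'):
  w=manip.grab_frame(c);cv2.imwrite('pics/g_%s.png'%c,w)
  for t in ('pail_handle','pail','knob_grip','pen','gate_hinge','knob'): print(c,t,[(np.round(d['location'],4).tolist(),round(d['confidence'],2)) for d in manip.tip_of(c,t)][:4])
a=cv2.imread('pics/g_wrist.png');b=cv2.imread('pics/g_scene.png')[140:260,130:290]
cv2.imwrite('pics/g.png',np.hstack([cv2.resize(a,(400,300)),cv2.resize(b,(400,300))]))
"
```

```text
t 11.68 pos [ 0.5816 -0.224   0.3157] tool y [ 1.    -0.026  0.003] z [ 0.003 -0.002 -1.   ] F [ 0.4 -0.2 -0.1] w 0.0467 ff 0.0
yaw_y -1.48
shift mm [204.1  -1.9  15.4]
scene pail_handle [([0.262, 0.2481, 0.1478], 0.86), ([0.5798, -0.247, 0.231], 0.76), ([0.7846, 0.3289, 0.1467], 0.7)]
scene pail [([0.5784, -0.2489, 0.0846], 0.95), ([0.7849, 0.3275, -0.0085], 0.88), ([0.2637, 0.249, 0.0007], 0.69)]
scene knob_grip [([0.6269, 0.0758, 0.1971], 0.62)]
scene pen [([0.6624, 0.0174, -0.0026], 0.7)]
scene gate_hinge [([0.6615, -0.1151, 0.2033], 0.76), ([0.5798, -0.2512, 0.226], 0.57)]
scene knob [([0.6517, 0.0763, 0.1968], 0.51)]
top pail_handle [([0.7916, 0.3278, 0.1414], 0.97), ([0.5811, -0.252, 0.2329], 0.67)]
top pail [([0.5799, -0.2513, 0.0863], 0.74), ([0.7864, 0.3252, -0.0003], 0.63)]
top knob_grip []
top pen [([0.6649, 0.0234, -0.0018], 0.75)]
top gate_hinge [([0.657, -0.1132, 0.2041], 0.76)]
top knob [([0.6512, 0.0802, 0.1954], 0.4)]
wrist pail_handle [([0.5811, -0.246, 0.2301], 0.58), ([0.6549, -0.1105, 0.2023], 0.53)]
wrist pail [([0.584, -0.2467, 0.082], 0.63)]
wrist knob_grip []
wrist pen [([0.5838, -0.2508, 0.2245], 0.2)]
wrist gate_hinge [([0.6584, -0.113, 0.2056], 0.79)]
wrist knob []
```

View pics/g.png

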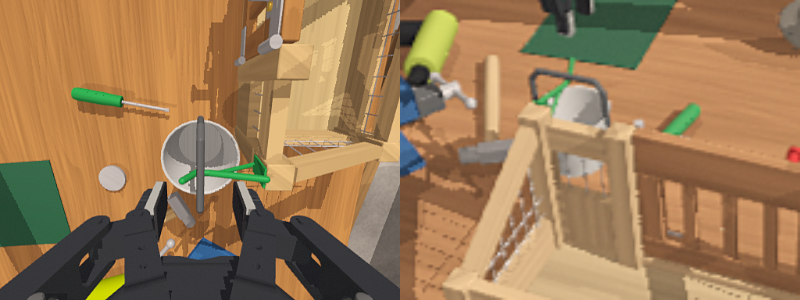

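The pail hangs on the hook: the bar crosses the hook at (200,175) in the wrist half, the fingers are clear and its underside is 85 mm up. Next, the knob: turn the jaw to close along y and go above it.

{"op": "send_rows", "data": {"offset": [[0,0,0],[0,0,0],[0,0,0],[0,0,0],[0,0,0],[0,0,0],[0,0,0],[0,0,0],[0,0,0],[0,0,0]], "delta_rot": [[0,0,-6.9],[0,0,-6.9],[0,0,-6.9],[0,0,-6.9],[0,0,-6.9],[0,0,-6.9],[0,0,-6.9],[0,0,-6.9],[0,0,-6.9],[0,0,-6.9]]}}

```text
clock: 13.57
tool_pos: [0.5812, -0.2239, 0.3138]
ee_rot: [0.192, 0.981, 0.0, 0.0]
force: [-0.7, -0.1, -0.3]
grip_width: 0.0471
finger_force: 0.0
```

{"op": "send_rows", "data": {"offset": [[0,0,0],[0,0,0],[0,0,0],[-0.004,0.03,0],[-0.004,0.03,0],[-0.004,0.03,0],[-0.004,0.03,0],[-0.004,0.03,0],[-0.004,0.03,0],[-0.004,0.03,0]], "delta_rot": [[0,0,-7],[0,0,-7],[0,0,-7],[0,0,0],[0,0,0],[0,0,0],[0,0,0],[0,0,0],[0,0,0],[0,0,0]]}}

```text
clock: 14.4
tool_pos: [0.6147, -0.0132, 0.3139]
ee_rot: [0.013, 1.0, 0.0, 0.0]
force: [-0.4, 0.8, 0.7]
grip_width: 0.0471
finger_force: 0.0
```

{"op": "send_rows", "data": {"offset": [[-0.004,0.03,0],[-0.004,0.03,0],[0,0.02,0],[0,0.014,0],[0,0,0.015],[0,0,0.015],[0,0,0.01],[0,0,0],[0,0,0]], "delta_rot": [[0,0,0],[0,0,0],[0,0,0],[0,0,0],[0,0,0],[0,0,0],[0,0,0],[0,0,0],[0,0,0]]}}

```text
clock: 15.15
tool_pos: [0.6249, 0.0787, 0.2736]
ee_rot: [0.013, 1.0, -0.0, -0.001]
force: [0.7, -0.4, 0.3]
grip_width: 0.0471
finger_force: 0.0
```

```bash
python3 -c "
from h import *
go([.627,.0785,.178])
for c in('wrist',):
  w=manip.grab_frame(c);cv2.imwrite('pics/h.png',w)
  for t in ('pail_handle','knob_grip','gate_hinge','knob'): print(c,t,[(np.round(d['location'],4).tolist(),round(d['confidence'],2)) for d in manip.tip_of(c,t)][:4])
print(w2px('wrist',[.627,.0785,.197]))
"
```

```text
t 15.15 pos [0.6249 0.0787 0.2736] tool y [ 0.027  1.    -0.   ] z [-0.001 -0.    -1.   ] F [ 0.7 -0.4  0.3] w 0.0471 ff 0.0
yaw_y 88.48
shift mm [-2.2 -0.1 95.6]
wrist pail_handle [([0.7846, 0.3255, 0.1423], 0.86)]
wrist knob_grip [([0.6268, 0.0778, 0.1961], 0.85), ([0.6405, 0.4132, 0.0023], 0.37)]
wrist gate_hinge [([0.6549, -0.112, 0.2044], 0.83)]
wrist knob [([0.6515, 0.0831, 0.1931], 0.57)]
[256.25746194 201.07985323]
```

View pics/h.png

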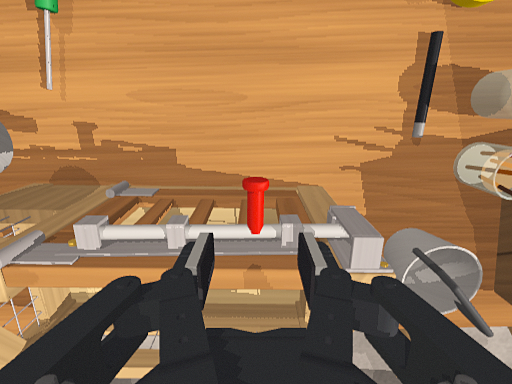

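The red knob's stem runs from (256,183) to (256,232), midway between the fingers. A barrel bracket stands at (290,232). I'll go straight down.

{"op": "send_rows", "data": {"offset": [[0,0,0.015],[0,0,0.02],[0,0,0.02],[0,0,0.015],[0,0,0.01],[0,0,0.008],[0,0,0.005],[0,0,0],[0,0,0]], "delta_rot": [[0,0,0],[0,0,0],[0,0,0],[0,0,0],[0,0,0],[0,0,0],[0,0,0],[0,0,0],[0,0,0]]}}

```text
clock: 16.15
tool_pos: [0.6254, 0.0791, 0.1814]
ee_rot: [0.013, 1.0, 0.0, 0.001]
force: [-0.0, 0.4, 0.3]
grip_width: 0.0472
finger_force: 0.0
```

{"op": "send_rows", "data": {"offset": [[0,0,0.002],[0,0,0],[0,0,0],[0,0,0],[0,0,0],[0,0,0],[0,0,0]], "delta_rot": [[0,0,0],[0,0,0],[0,0,0],[0,0,0],[0,0,0],[0,0,0],[0,0,0]], "jaw": 0}}

```text
clock: 16.73
tool_pos: [0.6253, 0.0791, 0.1794]
ee_rot: [0.013, 1.0, 0.0, 0.001]
force: [-0.2, -0.1, 4.1]
grip_width: 0.0119
finger_force: 58.6
```

```bash
python3 -c "
from h import *
go(None)
"
```

```text
t 16.73 pos [0.6253 0.0791 0.1794] tool y [0.026 1.    0.   ] z [ 0.001  0.    -1.   ] F [-0.2 -0.1  4.1] w 0.0119 ff 58.6
yaw_y 88.52
```

Gripped. Now lift 8 mm, turning with the tilt.

{"op": "send_rows", "data": {"offset": [[0,0.0003,-0.002],[0,0.0003,-0.002],[0,0.0002,-0.002],[0,0.0002,-0.002],[0,0,0],[0,0,0]], "delta_rot": [[-0.75,0,0],[-0.75,0,0],[-0.75,0,0],[-0.75,0,0],[0,0,0],[0,0,0]]}}

```text
clock: 17.23
tool_pos: [0.6251, 0.0798, 0.1867]
ee_rot: [0.013, 1.0, 0.026, 0.0]
force: [1.4, -0.0, -4.2]
grip_width: 0.0121
finger_force: 58.5
```

```bash
python3 -c "
from h import *
go(None)
"
```

```text
t 17.23 pos [0.6251 0.0798 0.1867] tool y [0.026 0.998 0.053] z [ 0.001  0.053 -0.999] F [ 1.4 -0.  -4.2] w 0.0121 ff 58.5
yaw_y 88.49
```

{"op": "send_rows", "data": {"offset": [[0,0,-0.0007],[0,-0.002,-0.0001],[0,-0.003,-0.0002],[0,-0.003,-0.0002],[0,0,0]], "delta_rot": [[0,0,0],[0,0,0],[0,0,0],[0,0,0],[0,0,0]]}}

```text
clock: 17.65
tool_pos: [0.6248, 0.0713, 0.1874]
ee_rot: [0.013, 1.0, 0.026, 0.0]
force: [1.4, 0.3, -4.0]
grip_width: 0.0116
finger_force: 58.5
```

{"op": "send_rows", "data": {"offset": [[0,-0.004,-0.0002],[0,-0.004,-0.0002],[0,-0.004,-0.0002],[0,0,0]], "delta_rot": [[0,0,0],[0,0,0],[0,0,0],[0,0,0]]}}

```text
clock: 17.98
tool_pos: [0.6244, 0.0588, 0.1875]
ee_rot: [0.013, 1.0, 0.026, 0.0]
force: [0.3, -1.8, -3.9]
grip_width: 0.012
finger_force: 58.5
```

{"op": "send_rows", "data": {"offset": [[0,-0.004,-0.0002],[0,-0.004,-0.0002],[0,-0.004,-0.0002],[0,-0.004,-0.0002],[0,-0.002,0],[0,0,0],[0,0,0]], "delta_rot": [[0,0,0],[0,0,0],[0,0,0],[0,0,0],[0,0,0],[0,0,0],[0,0,0]]}}

```text
clock: 18.57
tool_pos: [0.6239, 0.0412, 0.1873]
ee_rot: [0.013, 1.0, 0.026, 0.0]
force: [-1.0, -1.7, -3.6]
grip_width: 0.0121
finger_force: 58.6
```

```bash
python3 -c "
from h import *
go(None)
w=manip.grab_frame('wrist')
t=manip.grab_frame('top')
a=cv2.resize(w,(400,300));b=cv2.resize(t[60:180,160:320],(400,300),interpolation=cv2.INTER_CUBIC)
cv2.imwrite('pics/i.png',np.hstack([a,b]))
for x in('knob','knob_grip','gate_hinge'):print(x,manip.tip_of('wrist',x)[:1],manip.tip_of('top',x)[:1])
"
```

```text
t 18.57 pos [0.6239 0.0412 0.1873] tool y [0.026 0.998 0.051] z [ 0.001  0.051 -0.999] F [-1.  -1.7 -3.6] w 0.0121 ff 58.6
yaw_y 88.49
knob [{'location': [0.6512, 0.0427, 0.2009], 'confidence': 0.73}] []
knob_grip [{'location': [0.6261, 0.0403, 0.2036], 'confidence': 0.57}] [{'location': [0.6225, 0.0396, 0.2032], 'confidence': 0.51}]
gate_hinge [] [{'location': [0.6603, -0.1162, 0.2036], 'confidence': 0.88}]
```

View pics/i.png

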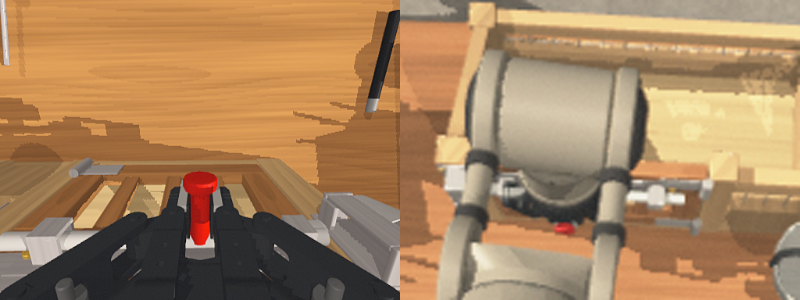

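Left half (wrist): the fingers hold the red knob at (200,190), and the bolt end has come out of the keeper box at (350,225). The bolt is drawn about 38 mm and the gate is still shut. Now swing the gate about the hinge.

{"op": "send_rows", "data": {"offset": [[0.0067,-0.0018,-0.0001],[0.0067,-0.0018,-0.0001],[0.0067,-0.0018,-0.0001],[0,0,0]], "delta_rot": [[0,0.13,-2.5],[0,0.13,-2.5],[0,0.13,-2.5],[0,0,0]]}}

```text
clock: 19.3
tool_pos: [0.6041, 0.0361, 0.1878]
ee_rot: [-0.053, 0.998, 0.026, -0.001]
force: [1.7, 0.4, -4.7]
grip_width: 0.012
finger_force: 58.6
```

```bash
python3 -c "
from h import *
go([.659,-.114,.1873])
s=manip.state();print(np.linalg.norm(s['tool_pos'][:2]-[.659,-.114]),s['torque'])
print([(t,manip.grab_frame('wrist') is None, manip.tip_of('wrist',t)[:1]) for t in('knob','knob_grip')])
"
```

```text
t 19.3 pos [0.6041 0.0361 0.1878] tool y [-0.106  0.993  0.052] z [-0.004  0.052 -0.999] F [ 1.7  0.4 -4.7] w 0.012 ff 58.6
yaw_y 96.12
shift mm [ -38.6 -154.9   -7.6]
0.15984065611982637 [-0.01338031 -0.20663997 -0.1934555 ]
[('knob', False, [{'location': [0.6294, 0.0398, 0.1958], 'confidence': 0.63}]), ('knob_grip', False, [{'location': [0.6078, 0.0364, 0.204], 'confidence': 0.6}])]
```

{"op": "send_rows", "data": {"offset": [[0.0067,-0.0018,-0.0001],[0.0067,-0.0018,-0.0001],[0.0067,-0.0018,-0.0001],[0.0067,-0.0018,-0.0001],[0.0067,-0.0018,-0.0001],[0.0067,-0.0018,-0.0001],[0,0,0],[0,0,0],[0,0,0],[0,0,0]], "delta_rot": [[0,0.13,-2.5],[0,0.13,-2.5],[0,0.13,-2.5],[0,0.13,-2.5],[0,0.13,-2.5],[0,0.13,-2.5],[0,0,0],[0,0,0],[0,0,0],[0,0,0]]}}

```text
clock: 20.33
tool_pos: [0.5679, 0.0173, 0.1876]
ee_rot: [-0.182, 0.983, 0.026, -0.004]
force: [2.7, 1.0, -4.1]
grip_width: 0.012
finger_force: 58.9
```

```bash
python3 -c "
from h import *
go(None)
print(manip.state()['torque'])
w=manip.grab_frame('wrist');t=manip.grab_frame('scene')
a=cv2.resize(w,(400,300));b=cv2.resize(t[140:300,130:343],(400,300),interpolation=cv2.INTER_CUBIC)
cv2.imwrite('pics/j.png',np.hstack([a,b]))
for x in('knob','knob_grip'):print(x,manip.tip_of('wrist',x)[:1])
print(manip.tip_of('scene','pail'))
"
```

```text
t 20.33 pos [0.5679 0.0173 0.1876] tool y [-0.358  0.932  0.052] z [-0.018  0.049 -0.999] F [ 2.7  1.  -4.1] w 0.012 ff 58.9
yaw_y 111.0
[-0.00764839 -0.3468919  -0.22650866]
knob [{'location': [0.5922, 0.0282, 0.203], 'confidence': 0.58}]
knob_grip [{'location': [0.5717, 0.0215, 0.2047], 'confidence': 0.76}]
[{'location': [0.5813, -0.2465, 0.0828], 'confidence': 0.97}, {'location': [0.7831, 0.3269, -0.0043], 'confidence': 0.91}, {'location': [0.2615, 0.2508, -0.0], 'confidence': 0.59}]
```

View pics/j.png

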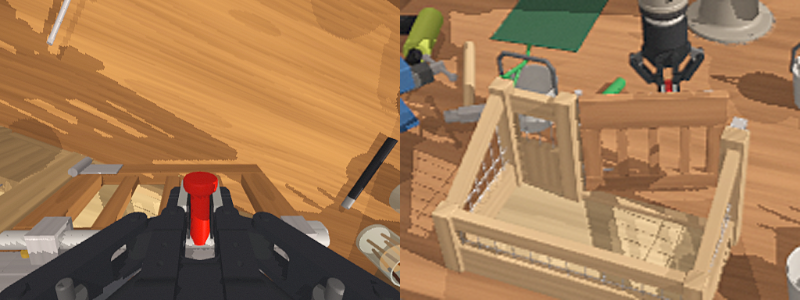

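The gate stands ajar about 0.39 rad, the fingers hold the knob at (200,190) in the wrist half, and the pail hangs on the hook at (530,75) in the scene half. Everything is still, so I'm handing in.

```bash
python3 -c "
from rig import manip
print(manip.sign_off())"
```

```text
the job is handed in; nothing more can be done
None
```

I handed the job in at about 20 s of the 58 s allowed, and no verdict came back: the pail hangs on the green hook, the bolt is drawn about 38 mm out of the keeper, and the gate is held still by the red knob at about 0.39 rad (some 10 cm ajar).

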